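# Hasp the box of pottery sherds

### The arm

A 7-joint arm with a two-finger parallel gripper is mounted at the origin on a cart in front of the work surface, level with it; the furniture and walls round the work are solid. World frame = base frame: x ahead of the robot, y to its left, z up, the work surface at z = 0. Lengths are in m, angles in rad, forces in N, time in s.
With the tool pointing down it reaches from about 0.425 to 0.925 m from the base axis. Payload 6.8 kg.
Tool frame: the origin (TCP) lies at the centre of the arm's flange, where the gripper is bolted on; the fingertips stand 173 mm ahead of it and the grasp point (between the pads) lies r.grip_point_offset ahead of it (r.grip_point_offset is the distance from the TCP to the grasp point, in m); x points along the fingers, y is the direction in which the jaws open and shut, and the axes are right-handed (so a half turn about x gives the same grasp; the last joint's range is limited). The gripper opens to 85 mm and grips with 20 to 120 N. Pads are 22 mm wide; open, the fingers measure 114 mm over their backs; the gripper's body (76 mm by 85 mm) begins 54 mm behind the grasp point. The pads swing forward as they close: fully open they stand 13 mm farther back than shut.
Start: joints at [-1.398, 0.477, 0.022, 1.555, -0.011, 1.109, -0.083], TCP at [0.187, 0.649, 0.405] pointing down, gripper open.
Joint ranges: [-2.96, 2.96], [-0.34, 2.1], [-1.41, 1.46], [0.24, 2.44], [-1.37, 4.51], [0.17, 1.92], [-2.96, 2.96]. Speed limits (rad/s): [2.39, 2.39, 3.14, 3.14, 3.14, 3.14, 3.14].

### API

Orientations are given as a 3x3 rotation matrix whose columns are the frame's x, y, z axes.
In Python, from rig import r gives the robot as it stands.
- The arm moves only by the tool jog_arm, never from a script. Its argument "targets" is a list of rows, each an object with "gripper": the finger opening in mm, from 0 to 85.4; "translation": the shift along the tool's x, y, z in units of 25 mm (1.0 is 25 mm), a list of three; "rotation": the turn, a rotation vector about the tool's x, y, z in rad, a list of three. A call has exactly 10 rows; each row shifts and turns the commanded pose from where the row before left it, along the tool's axes as they then stand; what a row does not reach is not made up. A row lasts 1/12 s, in which the tool goes at most 41.7 mm and 7.16 degrees, less where a joint would pass 70% of its speed; a pose out of reach is approached as far as the arm can. A call is refused whole if a number of a shift passes 1 or a number of a turn 0.125, either way. A call with a gripper value outside its range is refused whole. The fingers move at their own pace and stop on an object; the grip force is fixed at half the most. Time passes only in rows, so rows that do not move let the fingers close, or fill a call up. It gives the time, the measured TCP pose, the force and the opening at its end, in the units of the state.
- r.sense(): the state, without advancing time (a new reading comes with each control period).
- r.camera(name): name is "scene" or "top" or "wrist"; returns a dict with "pixels" (400x640x3 uint8, red, green, blue), "intrinsics" (3x3 intrinsics, pixels), "D" ([k1, k2, p1, p2, k3] as OpenCV has them; the pictures are not rectified), "rvec" (rotation vector, rad) and "tvec" (3), from world to camera coordinates, as OpenCV has them; the wrist camera has in their place "mount" (4x4, takes a point from camera to tool coordinates, whose origin is the TCP and whose axes are the tool frame's). Camera axes: x right, y down, z forward; pixel columns grow to the right and rows downward; lengths in m; the calibration is good to about 2 mm. A picture is of the moment at which its call begins: read the wrist's pose just before it. There is no depth.
- r.close_job(): hands the job in, once; it reports no verdict.
Trained networks look in a picture, given as the dict that the camera call returned (one of the last four; its "shot" number tells which), for a name from the list of things; names that differ only in an ending like _2 or _b are one class to them, and where a whole thing is asked for, a point or a joint stands for the part that bears it (a point fixed in the world has none). Each returns a list of dicts, best first, with "conf" (0 to 1); they miss things now and then, are a little off and sometimes report something else, mostly with a low value. They report only what shows in the picture. A call takes as long as a camera call.
- r.trace(target, picture): "region" (400x640 bool, what is visible of it) and "point" ([column, row] in pixels, amid what is visible of it).
The state is a dict: "clock": time; "joint_pos": joint angles; "qvel": joint speeds; "effort": joint torques, N m; "ee_pos": TCP position; "tcp_rot": TCP orientation; "wrist_force": force on the tool from outside, world axes, zero at the start; "wrist_torque": the same for the moment, N m; "opening": finger opening in m.
Only numpy, scipy, OpenCV 4.12 (cv2) and the standard library are available. Lean on these libraries where they do the work, as an engineer would, in place of code of your own. Each camera call takes 0.05 s, during which the arm holds its last target. There are 200 camera calls.

### The job

The box with the brown pottery sherds under its window is packed. Swing its steel hasp over and down until it lies flat over its staple. Leave the hasp of the box of vials standing open as it is.

Things in the scene. Friction and masses are not known exactly. Their poses are not given: they have to be found in the camera images.
- sherd_box: plywood box 160 (x) x 120 (y) x 60 mm high, fixed; brown sherds show through the window in the top's rear half. Origin: centre of underside; z up, -x to the box's front (the robot's right). Top is flat, 60 mm up. Hasp hinge line: along box y through x 0, y 0, z 63.5 mm. Staple: steel loop on the front deck, x -24 to -40 mm, y 0, 13 mm high. Shut hasp's free end: x -81 mm, top 7 mm above deck.
- sherd_hasp (a joint): hinge of the sherd box's steel hasp, rad: 0 shut, strap flat toward box -x, staple through its slot; 1.57 upright; starts 1.8 to 2.3, leaning back over the window; stop 2.5. Strap 28 mm wide, 3 thick, 81 long from the hinge line; slot 21 to 43 mm from it; free end rolled, 7 mm thick. Friction (0.04 N m) keeps it where it is left: it neither falls shut nor springs back.
- vial_box: the like box, which holds capped glass vials instead of sherds; same sizes, frame and hasp; fixed to the table. Behind both boxes (farther from the robot) a tall grey photo cabinet stands, its front 0.62 m ahead of the robot base, from y -0.44 to -0.02 m: keep the arm clear of it.
- vial_hasp (a joint): hinge of the vial box's hasp, same size, meaning and start range; to be left open.

How it is judged:
By the outcome, as a careful person would: the job done as asked, in the order asked, and still so for the second after the job is handed in, with the robot touching nothing.
It also fails if it takes over 32 s, if anything falls off the work surface, if the arm or the gripper's body presses on something with over 40 N, if the wrist force passes 120 N, or if a joint passes its speed limit or range.

## Working session

There is one attempt and no reset: what is moved stays moved. The work goes in short steps, Python scripts to look and compute and a tool call to move; the robot and the scene stay as the last step left them, time stands still between calls to the robot, and variables do not carry over. Pictures are saved under pics/ and viewed, about 8 in all and at most 12, crops included, and the job is handed in when it is done.

Besides the shell and the picture viewer there is one more tool, called after "Request:" by a JSON object that holds its "api" and its "payload", one argument or row to a line. jog_arm: Moves the arm, as the interface text tells. Its arguments: {"type":"object","properties":{"targets":{"type":"array"}},"required":["targets"]}

```bash
mkdir -p pics; ls; python3 - <<'E'
from rig import r
import cv2,pickle,numpy as np
s=r.sense(); print(s['clock'],s['ee_pos'],s['tcp_rot'],s['opening'],r.grip_point_offset)
d={}
for n in ('scene','top'):
    p=r.camera(n); d[n]=p
    cv2.imwrite(f'pics/{n}0.png',p['pixels'][:,:,::-1])
    print(n,p['intrinsics'],p['D'],p['rvec'],p['tvec'])
    for t in('sherd_box','vial_box','sherd_hasp','vial_hasp'):
        for o in r.trace(t,p)[:3]: print(t,o['conf'],o['point'],o['region'].sum(),np.argwhere(o['region']).min(0),np.argwhere(o['region']).max(0))
pickle.dump(d,open('d0.pkl','wb'))
E
```

```text
pics
0.0 [0.18697451 0.64829191 0.40375001] [[-3.92386049e-04  2.77121267e-01  9.60834871e-01]
 [-1.74939281e-03  9.60833284e-01 -2.77121524e-01]
 [-9.99998393e-01 -1.78961624e-03  1.07776377e-04]] 0.0854469253961113 0.1547
scene [[471.57671656   0.         320.2029673 ]
 [  0.         471.57671656 205.45270206]
 [  0.           0.           1.        ]] [-0.02794491  0.          0.          0.          0.        ] [ 1.91256676 -0.75786825  0.4520158 ] [-0.46620011  0.1733141   0.70926901]
sherd_box 0.68 [282.3, 208.5] 4790 [157 237] [245 334]
vial_box 0.7 [401.7, 269.7] 8162 [207 341] [320 463]
sherd_hasp 0.7 [279.5, 175.3] 438 [156 264] [196 289]
vial_hasp 0.78 [386.8, 229.5] 551 [207 372] [254 408]
top [[472.0471468    0.         324.47312227]
 [  0.         472.0471468  196.37958462]
 [  0.           0.           1.        ]] [0.04036801 0.         0.         0.         0.        ] [ 2.19750198 -2.13554874  0.12523636] [-0.1867493   0.49304356  0.86171319]
sherd_box 0.86 [249.2, 193.7] 6112 [155 205] [232 302]
sherd_box 0.42 [236.2, 189.5] 500 [183 222] [199 256]
sherd_hasp 0.58 [237.9, 191.4] 479 [183 222] [199 255]
```

View pics/scene0.png

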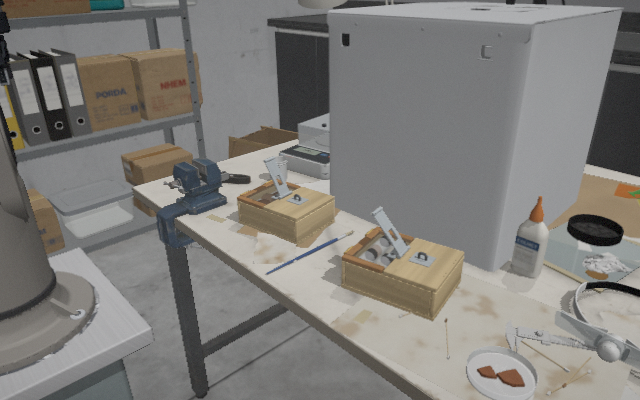

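View pics/top0.png

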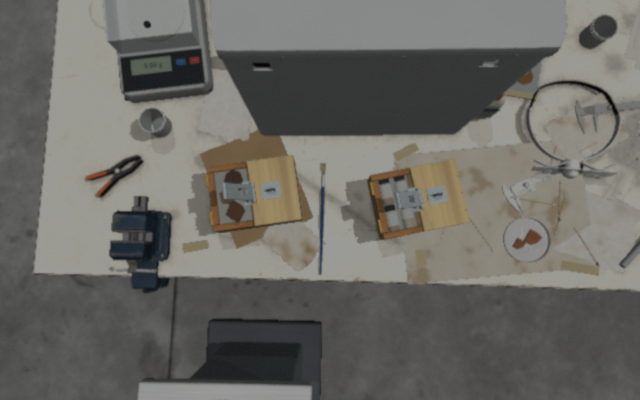

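The scene view shows the sherd box at about (285,208) and the vial box at about (402,270). The top view has the sherd box at about (252,193), the vial box at about (418,198), and both hasps leaning back (left in the image). Next I'll fit the box pose and the hasp angle.

```bash
cat > fit.py <<'E'
import cv2,numpy as np
from scipy.optimize import minimize
def proj(p,X):
    return cv2.projectPoints(np.float64(X),p['rvec'],p['tvec'],p['intrinsics'],np.array(p['D']))[0][:,0]
def toworld(q,X):
    x,y,a=q; c,s=np.cos(a),np.sin(a)
    return np.asarray(X)@np.array([[c,s,0],[-s,c,0],[0,0,1]])+[x,y,0]
BOX=np.array([[i*.08,j*.06,k*.06] for i in(-1,1) for j in(-1,1) for k in(0,1)])
def strap(t):
    d=np.array([-np.cos(t),0,np.sin(t)]);n=np.array([np.sin(t),0,np.cos(t)])
    return np.array([[0,j*.014,.0635]+d*l+n*k for l in(0.0,.081) for j in(-1,1) for k in(-.0015,.0015)])
def hullmask(p,X):
    m=np.zeros((1600,2560),np.uint8)
    h=cv2.convexHull((proj(p,X)*4+1.5).astype(np.float32)); cv2.fillPoly(m,[np.int32(np.round(h))],1)
    return cv2.resize(m.astype(np.float32),(640,400),interpolation=cv2.INTER_AREA)
def cost(ps,regs,ign,X):
    c=0
    for p,g,i in zip(ps,regs,ign):
        m=hullmask(p,X)*(~i); g=g&~i
        c+=np.abs(m-g).sum()/g.sum()
    return c
E
cat > m.py <<'E'
from rig import r
from fit import *
import pickle
ps=[r.camera(n) for n in('scene','top')]
def best(t,p): return r.trace(t,p)[0]['region']
b=[best('sherd_box',p) for p in ps]; h=[best('sherd_hasp',p) for p in ps]
ign=[cv2.dilate(x.astype(np.uint8),np.ones((5,5)))>0 for x in h]
# init from top centre at z=.06 by coarse search
f=lambda q:cost(ps,b,ign,toworld(q,BOX))
c=min(((f((x,y,a)),x,y,a) for x in np.arange(.4,.65,.02) for y in np.arange(-.3,.5,.02) for a in np.arange(1.2,2,.15)))
S=np.vstack([c[1:]]+[np.add(c[1:],d) for d in np.diag([.01,.01,.1])])
o=minimize(f,c[1:],method='Nelder-Mead',options=dict(initial_simplex=S,xatol=1e-5,fatol=1e-5))
print('joint',o.x,o.fun)
for k in(0,1):
    fk=lambda q:cost(ps[k:k+1],b[k:k+1],ign[k:k+1],toworld(q,BOX))
    ok=minimize(fk,o.x,method='Nelder-Mead',options=dict(initial_simplex=S)); print(k,ok.x,ok.fun)
no=[np.zeros((400,640),bool)]*2
for k in (0,1,None):
    sl=slice(None) if k is None else slice(k,k+1)
    print('hasp',min((cost(ps[sl],h[sl],no[sl],toworld(o.x,strap(t))),t) for t in np.arange(0,2.6,.02)))
t=min((cost(ps,h,no,toworld(o.x,strap(t))),t) for t in np.arange(0,2.6,.02))[1]
outs=[]
for p in ps:
    im=cv2.resize(p['pixels'][:,:,::-1],None,fx=4,fy=4)
    E=[(i,j) for i in range(8) for j in range(i) if bin(i^j).count('1')==1]
    for X,col in((BOX,(0,255,0)),(strap(t),(0,0,255))):
        u=np.int32(proj(p,toworld(o.x,X))*4+1.5)
        for i,j in E: cv2.line(im,tuple(map(int,u[i])),tuple(map(int,u[j])),col,1)
    cc=np.int32(proj(p,toworld(o.x,[[0,0,.06]]))[0]*4); y,x=cc[1],cc[0]
    outs.append(im[y-260:y+260,x-200:x+200])
cv2.imwrite('pics/fit.png',np.hstack(outs)); np.save('q.npy',np.r_[o.x,t])
print(r.sense()['clock'])
E
python3 m.py
```

```text
joint [ 0.49815392 -0.04309167  1.74903083] 0.11492958454906377
0 [ 0.49889453 -0.04542796  1.77476596] 0.06179912237932716
1 [ 0.49760624 -0.04211346  1.74892268] 0.04171508812705791
hasp (np.float64(0.412109375), np.float64(2.08))
hasp (np.float64(0.17745535714285715), np.float64(2.1))
hasp (np.float64(0.5926649305555556), np.float64(2.08))
0.8
```

View pics/fit.png

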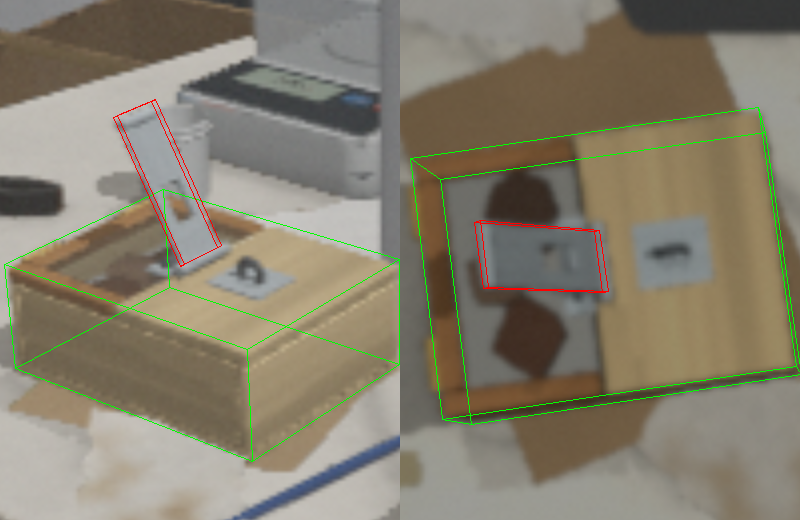

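The overlay fits within a few mm: sherd box at (0.498, -0.043), yaw 1.749, hasp about 2.08 rad. My plan is to close the fingers and turn the tool so that tool z is box -x and tool y is box -y. Then I'll push the strap over from behind and press it at its free end.

Request:
{"api": "jog_arm", "payload": {
  "targets": [
    {"gripper": 0, "translation": [0, 0, 0], "rotation": [0.111, 0, 0]},
    {"gripper": 0, "translation": [0, 0, 0], "rotation": [0.111, 0, 0]},
    {"gripper": 0, "translation": [0, 0, 0], "rotation": [0.111, 0, 0]},
    {"gripper": 0, "translation": [0, 0, 0], "rotation": [0.111, 0, 0]},
    {"gripper": 0, "translation": [0, 0, 0], "rotation": [0.111, 0, 0]},
    {"gripper": 0, "translation": [0, 0, 0], "rotation": [0.111, 0, 0]},
    {"gripper": 0, "translation": [0, 0, 0], "rotation": [0.111, 0, 0]},
    {"gripper": 0, "translation": [0, 0, 0], "rotation": [0.111, 0, 0]},
    {"gripper": 0, "translation": [0, 0, 0], "rotation": [0.111, 0, 0]},
    {"gripper": 0, "translation": [0, 0, 0], "rotation": [0.111, 0, 0]}
  ]
}}

```text
clock: 1.63
ee_pos: [0.187, 0.6486, 0.4048]
tcp_rot: [[-0.0, 0.985, 0.174], [0.0, 0.174, -0.985], [-1.0, -0.0, -0.0]]
wrist_force: [-0.9, -0.3, -0.4]
opening: 0.0001
```

```bash
cat > st.py <<'E'
import sys,numpy as np
from rig import r
q=np.load('q.npy'); s=r.sense(); R=np.array(s['tcp_rot']); p=np.array(s['ee_pos'])
c,sn=np.cos(q[2]),np.sin(q[2]); d=p-[q[0],q[1],0]
tip=p+R[:,0]*.173-[q[0],q[1],0]
print('t',s['clock'],'tcp',p.round(4),'F',np.round(s['wrist_force'],1),'open',round(s['opening'],4))
print('tip in box mm',1e3*np.array([c*tip[0]+sn*tip[1],-sn*tip[0]+c*tip[1],tip[2]]).round(4))
B=np.array([[c,-sn,0],[sn,c,0],[0,0,1]]); print('tool in box',(B.T@R).round(3).tolist())
if len(sys.argv)>1:
    b=np.array(list(map(float,sys.argv[1:4])))/1e3   # wanted tip in box, mm
    w=B@b+[q[0],q[1],0]-R[:,0]*.173
    print('units',(R.T@(w-p)/.025).round(2))
E
python3 st.py 75 0 200
```

```text
t 1.6333 tcp [0.187  0.6486 0.4048] F [-0.9 -0.3 -0.4] open 0.0001
tip in box mm [735.9 183.6 231.8]
tool in box [[0.0, -0.004, -1.0], [0.0, -1.0, 0.004], [-1.0, -0.0, -0.0]]
units [ 1.27  7.44 26.41]
```

Request:
{"api": "jog_arm", "payload": {
  "targets": [
    {"gripper": 0, "translation": [0, 0.75, 0.9], "rotation": [0, 0, 0]},
    {"gripper": 0, "translation": [0, 0.75, 0.9], "rotation": [0, 0, 0]},
    {"gripper": 0, "translation": [0, 0.75, 0.9], "rotation": [0, 0, 0]},
    {"gripper": 0, "translation": [0, 0.75, 0.9], "rotation": [0, 0, 0]},
    {"gripper": 0, "translation": [0, 0.75, 0.9], "rotation": [0, 0, 0]},
    {"gripper": 0, "translation": [0, 0.75, 0.9], "rotation": [0, 0, 0]},
    {"gripper": 0, "translation": [0, 0.75, 0.9], "rotation": [0, 0, 0]},
    {"gripper": 0, "translation": [0, 0.75, 0.9], "rotation": [0, 0, 0]},
    {"gripper": 0, "translation": [0, 0.75, 0.9], "rotation": [0, 0, 0]},
    {"gripper": 0, "translation": [0, 0.75, 0.9], "rotation": [0, 0, 0]}
  ]
}}

```text
clock: 2.47
ee_pos: [0.4127, 0.4598, 0.4049]
tcp_rot: [[0.0, 0.984, 0.179], [0.0, 0.179, -0.984], [-1.0, 0.0, -0.0]]
wrist_force: [1.2, 0.2, 0.2]
opening: -0.0001
```

Request:
{"api": "jog_arm", "payload": {
  "targets": [
    {"gripper": 0, "translation": [0, 0, 0.9], "rotation": [0, 0, 0]},
    {"gripper": 0, "translation": [0, 0, 0.9], "rotation": [0, 0, 0]},
    {"gripper": 0, "translation": [0, 0, 0.9], "rotation": [0, 0, 0]},
    {"gripper": 0, "translation": [0, 0, 0.9], "rotation": [0, 0, 0]},
    {"gripper": 0, "translation": [0, 0, 0.9], "rotation": [0, 0, 0]},
    {"gripper": 0, "translation": [0, 0, 0.9], "rotation": [0, 0, 0]},
    {"gripper": 0, "translation": [0, 0, 0.9], "rotation": [0, 0, 0]},
    {"gripper": 0, "translation": [0, 0, 0.9], "rotation": [0, 0, 0]},
    {"gripper": 0, "translation": [0, 0, 0.9], "rotation": [0, 0, 0]},
    {"gripper": 0, "translation": [0, 0, 0.9], "rotation": [0, 0, 0]}
  ]
}}

```text
clock: 3.3
ee_pos: [0.4522, 0.2383, 0.4049]
tcp_rot: [[0.0, 0.984, 0.179], [0.001, 0.179, -0.984], [-1.0, 0.0, -0.0]]
wrist_force: [0.4, 0.4, 0.4]
opening: 0.0
```

```bash
python3 st.py 75 0 112
```

```text
t 3.3 tcp [0.4522 0.2383 0.4049] F [0.4 0.4 0.4] open 0.0
tip in box mm [285.2  -4.7 231.9]
tool in box [[0.0, 0.002, -1.0], [-0.0, -1.0, -0.002], [-1.0, 0.0, -0.0]]
units [ 4.79 -0.2   8.41]
```

Request:
{"api": "jog_arm", "payload": {
  "targets": [
    {"gripper": 0, "translation": [0, -0.02, 0.9], "rotation": [0, 0, 0]},
    {"gripper": 0, "translation": [0, -0.02, 0.9], "rotation": [0, 0, 0]},
    {"gripper": 0, "translation": [0, -0.02, 0.9], "rotation": [0, 0, 0]},
    {"gripper": 0, "translation": [0.6, -0.02, 0.9], "rotation": [0, 0, 0]},
    {"gripper": 0, "translation": [0.7, -0.02, 0.9], "rotation": [0, 0, 0]},
    {"gripper": 0, "translation": [0.7, -0.02, 0.9], "rotation": [0, 0, 0]},
    {"gripper": 0, "translation": [0.7, -0.02, 0.9], "rotation": [0, 0, 0]},
    {"gripper": 0, "translation": [0.7, -0.02, 0.9], "rotation": [0, 0, 0]},
    {"gripper": 0, "translation": [0.7, -0.02, 0.7], "rotation": [0, 0, 0]},
    {"gripper": 0, "translation": [0.6, -0.02, 0.3], "rotation": [0, 0, 0]}
  ]
}}

```text
clock: 4.13
ee_pos: [0.4839, 0.0342, 0.2865]
tcp_rot: [[0.0, 0.984, 0.176], [-0.001, 0.176, -0.984], [-1.0, 0.0, 0.001]]
wrist_force: [0.7, 0.9, 0.6]
opening: -0.0001
```

```bash
python3 st.py 75 0 112; python3 - <<'E'
from rig import r
import cv2,numpy as np
a=r.camera('scene')['pixels'][100:300,180:380,::-1];b=r.camera('top')['pixels'][110:270,160:360,::-1]
cv2.imwrite('pics/c.png',np.hstack([cv2.resize(a,(400,400)),cv2.resize(b,(400,320)).copy() if 0 else cv2.copyMakeBorder(cv2.resize(b,(400,320)),0,80,0,0,cv2.BORDER_CONSTANT)]))
E
```

```text
t 4.1333 tcp [0.4839 0.0342 0.2865] F [0.7 0.9 0.6] open -0.0001
tip in box mm [ 78.4   0.2 113.5]
tool in box [[-0.001, -0.001, -1.0], [-0.0, -1.0, 0.001], [-1.0, 0.0, 0.001]]
units [0.06 0.01 0.14]
```

View pics/c.png

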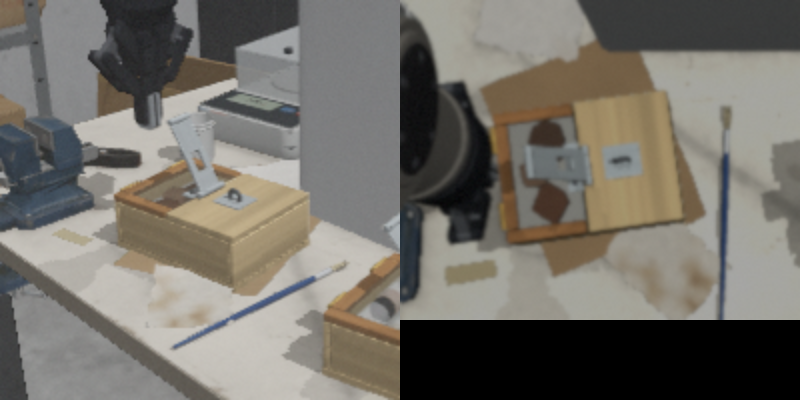

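The closed fingertips stand just behind the leaning strap, and the arm is clear of the cabinet and the other box. Pushing over now.

Request:
{"api": "jog_arm", "payload": {
  "targets": [
    {"gripper": 0, "translation": [0, 0, 0.44], "rotation": [0, 0, 0]},
    {"gripper": 0, "translation": [0, 0, 0.44], "rotation": [0, 0, 0]},
    {"gripper": 0, "translation": [0, 0, 0.44], "rotation": [0, 0, 0]},
    {"gripper": 0, "translation": [0, 0, 0.44], "rotation": [0, 0, 0]},
    {"gripper": 0, "translation": [0, 0, 0.44], "rotation": [0, 0, 0]},
    {"gripper": 0, "translation": [0, 0, 0.44], "rotation": [0, 0, 0]},
    {"gripper": 0, "translation": [0, 0, 0.44], "rotation": [0, 0, 0]},
    {"gripper": 0, "translation": [0, 0, 0.44], "rotation": [0, 0, 0]},
    {"gripper": 0, "translation": [0, 0, 0.44], "rotation": [0, 0, 0]},
    {"gripper": 0, "translation": [0, 0, 0.44], "rotation": [0, 0, 0]}
  ]
}}

```text
clock: 5.07
ee_pos: [0.5037, -0.0726, 0.2871]
tcp_rot: [[-0.0, 0.984, 0.179], [-0.0, 0.179, -0.984], [-1.0, -0.0, 0.0]]
wrist_force: [0.6, 0.9, -0.5]
opening: -0.0003
```

```bash
python3 st.py -49 0 98; python3 - <<'E'
from rig import r
import cv2,numpy as np
a=r.camera('scene')['pixels'][100:300,180:380,::-1]
cv2.imwrite('pics/d.png',cv2.resize(a,(500,500)))
E
```

```text
t 5.0667 tcp [ 0.5037 -0.0726  0.2871] F [ 0.6  0.9 -0.5] open -0.0003
tip in box mm [-3.000e+01 -1.000e-01  1.141e+02]
tool in box [[-0.0, 0.002, -1.0], [0.0, -1.0, -0.002], [-1.0, -0.0, 0.0]]
units [ 0.64 -0.01  0.76]
```

View pics/d.png

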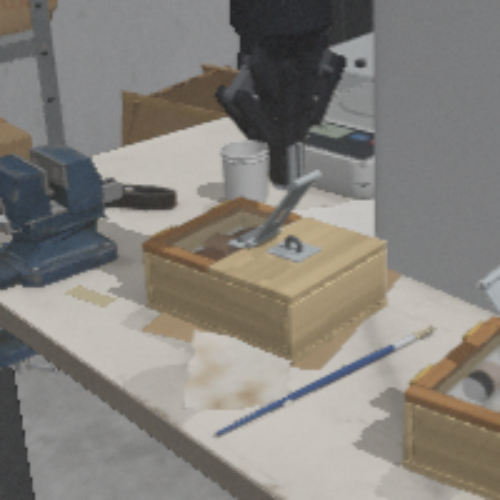

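The strap is past upright, leaning forward at about 50°, with the finger on it. Continuing along the arc.

Request:
{"api": "jog_arm", "payload": {
  "targets": [
    {"gripper": 0, "translation": [0.2, 0, 0.23], "rotation": [0, 0, 0]},
    {"gripper": 0, "translation": [0.2, 0, 0.23], "rotation": [0, 0, 0]},
    {"gripper": 0, "translation": [0.2, 0, 0.23], "rotation": [0, 0, 0]},
    {"gripper": 0, "translation": [0.21, 0, 0.16], "rotation": [0, 0, 0]},
    {"gripper": 0, "translation": [0.21, 0, 0.16], "rotation": [0, 0, 0]},
    {"gripper": 0, "translation": [0.21, 0, 0.16], "rotation": [0, 0, 0]},
    {"gripper": 0, "translation": [0.24, 0, 0.12], "rotation": [0, 0, 0]},
    {"gripper": 0, "translation": [0.24, 0, 0.12], "rotation": [0, 0, 0]},
    {"gripper": 0, "translation": [0, 0, 0], "rotation": [0, 0, 0]},
    {"gripper": 0, "translation": [0, 0, 0], "rotation": [0, 0, 0]}
  ]
}}

```text
clock: 5.95
ee_pos: [0.5097, -0.1063, 0.244]
tcp_rot: [[-0.001, 0.984, 0.179], [-0.0, 0.179, -0.984], [-1.0, -0.001, -0.0]]
wrist_force: [-0.4, -0.6, -0.5]
opening: 0.0001
```

```bash
python3 st.py -67 0 67; python3 - <<'E'
from rig import r
import cv2,numpy as np
a=r.camera('scene')['pixels'][150:250,230:350,::-1]
cv2.imwrite('pics/e.png',cv2.resize(a,(600,500)))
E
```

```text
t 5.95 tcp [ 0.5097 -0.1063  0.244 ] F [-0.4 -0.6 -0.5] open 0.0001
tip in box mm [-64.2   0.   71. ]
tool in box [[0.0, 0.001, -1.0], [0.001, -1.0, -0.001], [-1.0, -0.001, -0.0]]
units [0.16 0.   0.11]
```

View pics/e.png

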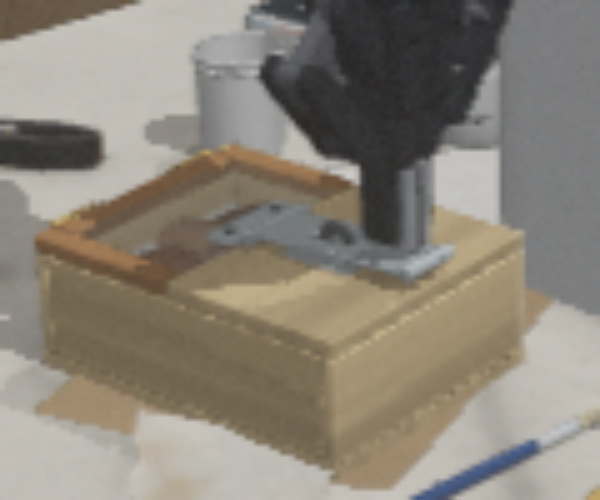

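The strap is almost flat and the staple is in its slot. Pressing down gently the last few mm.

Request:
{"api": "jog_arm", "payload": {
  "targets": [
    {"gripper": 0, "translation": [0.03, 0, 0.02], "rotation": [0, 0, 0]},
    {"gripper": 0, "translation": [0.03, 0, 0.02], "rotation": [0, 0, 0]},
    {"gripper": 0, "translation": [0.03, 0, 0.02], "rotation": [0, 0, 0]},
    {"gripper": 0, "translation": [0.03, 0, 0.02], "rotation": [0, 0, 0]},
    {"gripper": 0, "translation": [0.03, 0, 0.02], "rotation": [0, 0, 0]},
    {"gripper": 0, "translation": [0.02, 0, 0], "rotation": [0, 0, 0]},
    {"gripper": 0, "translation": [0.02, 0, 0], "rotation": [0, 0, 0]},
    {"gripper": 0, "translation": [0, 0, 0], "rotation": [0, 0, 0]},
    {"gripper": 0, "translation": [0, 0, 0], "rotation": [0, 0, 0]},
    {"gripper": 0, "translation": [0, 0, 0], "rotation": [0, 0, 0]}
  ]
}}

```text
clock: 6.83
ee_pos: [0.5103, -0.1085, 0.2397]
tcp_rot: [[-0.0, 0.984, 0.179], [0.0, 0.179, -0.984], [-1.0, -0.0, -0.0]]
wrist_force: [-0.1, 0.0, 0.0]
opening: 0.0001
```

```bash
python3 st.py -67 0 65
```

```text
t 6.8333 tcp [ 0.5103 -0.1085  0.2397] F [-0.1  0.   0. ] open 0.0001
tip in box mm [-66.5  -0.3  66.7]
tool in box [[0.0, 0.002, -1.0], [0.0, -1.0, -0.002], [-1.0, -0.0, -0.0]]
units [ 0.07 -0.01  0.02]
```

Request:
{"api": "jog_arm", "payload": {
  "targets": [
    {"gripper": 0, "translation": [0.02, 0, 0], "rotation": [0, 0, 0]},
    {"gripper": 0, "translation": [0.02, 0, 0], "rotation": [0, 0, 0]},
    {"gripper": 0, "translation": [0.02, 0, 0], "rotation": [0, 0, 0]},
    {"gripper": 0, "translation": [0.02, 0, 0], "rotation": [0, 0, 0]},
    {"gripper": 0, "translation": [0.02, 0, 0], "rotation": [0, 0, 0]},
    {"gripper": 0, "translation": [0.02, 0, 0], "rotation": [0, 0, 0]},
    {"gripper": 0, "translation": [0.02, 0, 0], "rotation": [0, 0, 0]},
    {"gripper": 0, "translation": [0, 0, 0], "rotation": [0, 0, 0]},
    {"gripper": 0, "translation": [0, 0, 0], "rotation": [0, 0, 0]},
    {"gripper": 0, "translation": [0, 0, 0], "rotation": [0, 0, 0]}
  ]
}}

```text
clock: 7.67
ee_pos: [0.5104, -0.1088, 0.2379]
tcp_rot: [[0.001, 0.984, 0.179], [0.001, 0.179, -0.984], [-1.0, 0.001, -0.001]]
wrist_force: [-6.0, 2.5, 23.2]
opening: -0.0003
```

```bash
python3 st.py -67 0 65
```

```text
t 7.6667 tcp [ 0.5104 -0.1088  0.2379] F [-6.   2.5 23.2] open -0.0003
tip in box mm [-66.6  -0.6  64.9]
tool in box [[0.001, 0.001, -1.0], [-0.001, -1.0, -0.001], [-1.0, 0.001, -0.001]]
units [-0.   -0.02  0.02]
```

It has bottomed out at 23 N. Retreating straight up, then checking.

Request:
{"api": "jog_arm", "payload": {
  "targets": [
    {"gripper": 0, "translation": [-0.1, 0, 0], "rotation": [0, 0, 0]},
    {"gripper": 0, "translation": [-0.3, 0, 0], "rotation": [0, 0, 0]},
    {"gripper": 0, "translation": [-0.7, 0, 0], "rotation": [0, 0, 0]},
    {"gripper": 0, "translation": [-0.9, 0, 0], "rotation": [0, 0, 0]},
    {"gripper": 0, "translation": [-0.9, 0, 0], "rotation": [0, 0, 0]},
    {"gripper": 0, "translation": [-0.9, 0, 0], "rotation": [0, 0, 0]},
    {"gripper": 0, "translation": [-0.9, 0, 0], "rotation": [0, 0, 0]},
    {"gripper": 0, "translation": [-0.5, 0, 0], "rotation": [0, 0, 0]},
    {"gripper": 0, "translation": [0, 0, 0], "rotation": [0, 0, 0]},
    {"gripper": 0, "translation": [0, 0, 0], "rotation": [0, 0, 0]}
  ]
}}

```text
clock: 8.5
ee_pos: [0.5103, -0.1085, 0.3666]
tcp_rot: [[0.001, 0.984, 0.179], [0.0, 0.179, -0.984], [-1.0, 0.001, -0.0]]
wrist_force: [-0.5, 0.8, -1.0]
opening: 0.0001
```

```bash
python3 st.py; python3 - <<'E'
from rig import r
from fit import *
q=np.load('q.npy'); p=r.camera('scene')
g=r.trace('sherd_hasp',p)[0]; no=[np.zeros((400,640),bool)]
c=sorted((cost([p],[g['region']],no,toworld(q[:3],strap(t))),t) for t in np.arange(0,2.6,.02))[:4]; print(g['conf'],c)
im=cv2.resize(p['pixels'][140:340,220:480,::-1],(780,600),interpolation=cv2.INTER_CUBIC)
u=proj(p,toworld(q[:3],strap(0)[[1,3,7,5]])) 
cv2.polylines(im,[np.int32((u-[220,140])*3)],True,(0,0,255),1)
cv2.imwrite('pics/f.png',im)
E
```

```text
t 8.5 tcp [ 0.5103 -0.1085  0.3666] F [-0.5  0.8 -1. ] open 0.0001
tip in box mm [-66.5  -0.7 193.6]
tool in box [[0.0, 0.002, -1.0], [-0.001, -1.0, -0.002], [-1.0, 0.001, -0.0]]
0.51 [(np.float64(0.5512892376681614), np.float64(0.0)), (np.float64(0.6448991031390134), np.float64(0.02)), (np.float64(0.7438340807174888), np.float64(0.04)), (np.float64(0.8542600896860987), np.float64(0.06))]
```

View pics/f.png

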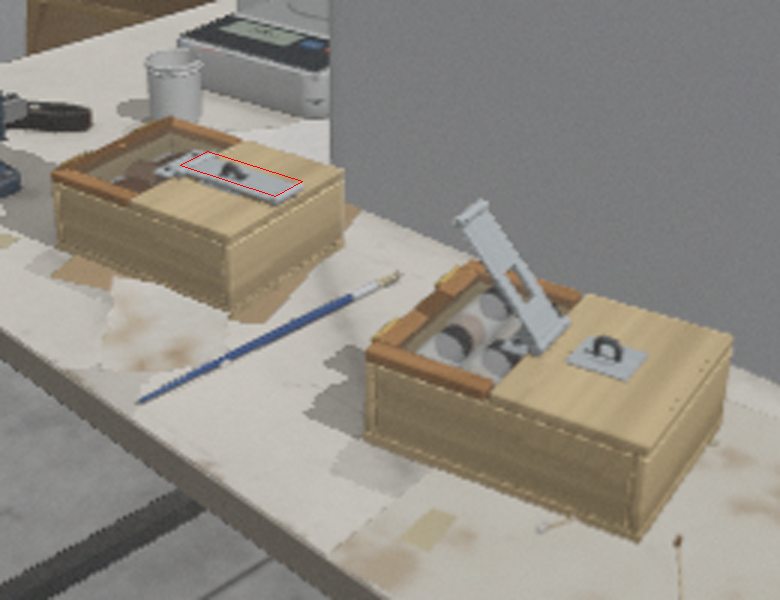

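The sherd hasp lies flat with the staple through its slot (crop about (240,175)). The vial hasp still stands open (about (510,280)). The robot touches nothing, so I'm handing in.

```bash
python3 -c "
from rig import r
print(r.close_job(), r.sense()['clock'])"
```

```text
the job is handed in; nothing more can be done
the job is handed in; nothing more can be done
```

The sherd box's hasp is shut flat over its staple, and the vial box's hasp still stands open as it was. I pushed the strap over from behind with the closed fingertips and pressed its free end down until it bottomed at about 23 N. I then lifted the tool clear and handed the job in about 8.5 s into the 32 s limit.

- **Last checks:** The final picture shows the strap flat with the staple through its slot. Of all angles tried, 0 rad matched the picture best. The tool is about 13 cm above the box, with wrist force back to around 1 N.
- **What disagreed:** That final match was loose (error 0.55, detection confidence 0.51). The drawn outline sat a few mm off the strap, in line with the small error in my fitted box pose. I relied on the picture and the firm stop at about 65 mm, which is the strap-top height when shut.

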